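# Start the press screw of a plate sealer

### The job

The screw of the plate-sealing press has been set back loosely in its threaded boss after cleaning. Take its blue crank grip, turn the screw backward (anticlockwise from above) until you feel it drop over the start of the thread, then turn it forward one full turn so that it is started, and finish still holding the grip there. Leave the bottle, the tip box and the loose well plate alone.

Things in the scene. Friction and masses are not known exactly. Their poses are not given: they have to be found in the camera images.
- press: Fixed white plate-sealing press: base 160 x 215 x 20 mm with a clear well plate on it, two posts 88 mm either side along its y, a white bridge 56 x 215 mm, top 117 mm up, and in its middle a steel boss 58 mm across with a threaded brass insert, top 138 mm up. Origin: centre of the underside, on the screw's axis; z up. The thread is right-handed, 6 mm a turn; where it starts differs every time.
- screw_cap (a point): Top of the yellow cap on the crank hub (44 mm across), on the screw's axis. It moves with the screw, clockwise down. At the thread start it is 186 mm above the press's origin; loose at first it is 0 to 6 mm lower. Turned back, the screw climbs and within one turn falls 6 mm by its own weight (screw and crank 0.7 kg); then again every turn. It stays where it is left.
- crank (a joint): Angle of the crank in rad, growing clockwise from above (forward, tightening); anticlockwise (backward) makes it smaller. 0: the crank arm points along the press's +x; at the start it reads 1.9 to 4.4. Whole turns are counted on, it does not wrap. It turns freely with about 0.04 N m of friction.
- grip: Blue upright crank grip, a cylinder 18 mm across, 48 mm long, 55 mm from the screw's axis; it spins freely, so the hand need not turn. Origin: on its axis, 190 mm below its lower end. Its stem is sprung, 0.6 N per mm: 9 mm up or down, 6 mm to or from the screw's axis. So the screw can drop while the grip is held still; the pull down on the hand then grows by about 3.6 N.
- grip_mid (a point): Middle of the blue grip, on its axis, 24 mm from either end. It stands 28 mm above the cap's top when the spring is relaxed; the top of the flat crank arm (24 mm wide) is 35 mm below it; hub and cap are lower than the grip, and nothing else is near.
- media_bottle: Loose amber bottle with a black cap, 68 mm across, 160 mm tall, 0.4 kg; origin in the centre of its underside.
- tip_box: Loose blue tip box with a clear lid, 85 x 120 x 58 mm; origin in the centre of its underside.
- well_plate: Loose white 24-well plate, 85 x 127 x 18 mm; origin in the centre of its underside.

How it is judged:
By the outcome, as a careful person would: the job done as asked, in the order asked, and still so for the second after the job is handed in, while the arm keeps its last pose, push and grip.
It also fails if it takes over 54 s, if anything falls off the work surface, if the arm or the gripper's body presses on something with over 40 N, if the wrist force passes 120 N, or if a joint passes its speed limit or range.

### The arm

A 6-joint arm with a two-finger parallel gripper is mounted at the origin on the work surface. World frame = base frame: x ahead of the robot, y to its left, z up, the work surface at z = 0. Lengths are in m, angles in degrees, forces in N, time in s.
With the tool pointing down it reaches from about 0.4 to 0.825 m from the base axis. Payload 7 kg.
Tool frame: the origin (TCP) lies on the centre line of the jaws, within the pads' length; the fingertips stand 8 mm ahead of it and the grasp point (between the pads) lies 11 mm behind it; z points along the fingers, y is the line along which they close (so a half turn about z gives the same grasp; the last joint's range is limited). The gripper opens to 88 mm and grips with 3 to 60 N. Pads are 19 mm wide; open, the fingers measure 130 mm over their backs; the gripper's body (78 mm by 193 mm) begins 47 mm behind the grasp point.
Start: joints at [-56.03, 20.546, 0.682, 0, -70.136, -16.507], TCP at [0.203, -0.644, 0.235] pointing down, gripper open.
Joint ranges: [-176.03, 176.03], [-82.01, 121.73], [-58.28, 71.71], [-173.87, 95.51], [-174.79, -0.11], [-173.66, 173.66]. Speed limits (degrees/s): [136.94, 136.94, 172.46, 180, 180, 180].

### API

Orientations are given as [roll, pitch, yaw] about the fixed x, y, z axes, in that order (R = Rz(yaw) Ry(pitch) Rx(roll)).
In Python, from plant import r gives the robot as it stands.
- The arm moves only by the tool carry_out, never from a script. Its argument "targets" is a list of rows, each a list of 6 numbers: the shift along the tool's x, y, z scaled (see below), then the turn, a rotation vector about the tool's x, y, z scaled (see below). A call has 1 to 5 rows; each row shifts and turns the commanded pose from where the row before left it, along the tool's axes as they then stand; what a row does not reach is not made up. The controller multiplies each number of a shift by 0.5 m and each number of a turn by 60 degrees. A row lasts 1/8 s, in which the tool goes at most 62.5 mm and 10.7 degrees, less where a joint would pass 70% of its speed; a pose out of reach is approached as far as the arm can. A call with a number of a shift or a turn outside -1 to 1 is refused whole. A call with a gripper value outside its range is refused whole. "hand" is the opening, from 0 (shut) to 1 (fully open), set as the call begins (left out, the last holds). The fingers move at their own pace and stop on an object; "squeeze" is the grip in N (left out, the last holds). Time passes only in rows, so rows that do not move let the fingers close. It gives the time, the measured TCP pose, the force, the opening and the grip force at its end, in the units of the state.
- r.get_state(): the state, without advancing time (a new reading comes with each control period).
- r.capture(name): name is "scene" or "top" or "wrist"; returns the picture (420x560x3 uint8, red, green, blue); there is no depth.
- r.camera_info(name): a dict with "K" (3x3 intrinsics, pixels), "distortion" ([k1, k2, p1, p2, k3] as OpenCV has them; the pictures are not rectified), "eye" and "attitude" of the camera in the world. Camera axes: x right, y down, z forward; pixel columns grow to the right and rows downward; lengths in m; the calibration is good to about 2 mm. A picture is of the moment at which its call begins: read the wrist's pose just before it. camera_info takes no time and is no camera call; for the wrist camera it gives the pose at the moment of the call.
- r.close_job(): hands the job in; it is judged then, once.
The state is a dict: "time_s": time; "joints": joint angles; "qd": joint speeds; "joint_torque": joint torques, N m; "tcp_pos": TCP position; "eef_rot": TCP orientation; "contact_force": force on the tool from outside, world axes, zero at the start; "moment": the same for the moment, N m; "gripper_width": finger opening in m; "gripper_force": force on a finger pad.
Only numpy, scipy, OpenCV 4.12 (cv2) and the standard library are available. Lean on these libraries where they do the work, as an engineer would, in place of code of your own. Each camera call takes 0.05 s, during which the arm holds its last target. There are 200 camera calls.

## Working session

There is one attempt and no reset: what is moved stays moved. The work goes in short steps, Python scripts to look and compute and a tool call to move; the robot and the scene stay as the last step left them, time stands still between calls to the robot, and variables do not carry over. Pictures are saved under pics/ and viewed, at most 10 in all, crops included, and the job is handed in when it is done.

Besides the shell and the picture viewer there is one more tool, called after "Request:" as name(argument=value, ...), one argument or row to a line, values as JSON. carry_out: Moves the arm, as the interface text tells. Its arguments: {"type":"object","properties":{"targets":{"type":"array","items":{"type":"array","items":{"type":"number","minimum":-1,"maximum":1}}},"hand":{"type":"number"},"squeeze":{"type":"number"}},"required":["targets"]}

```bash
mkdir -p pics; ls; python3 - <<'E'
from plant import r
import cv2,numpy as np
s=r.get_state();print(s)
for n in("scene","top"):
    i=r.capture(n);cv2.imwrite(f"pics/{n}0.png",i[:,:,::-1]);print(n,r.camera_info(n))
a=[cv2.imread(f"pics/{n}0.png") for n in("scene","top")]
E
```

```text
pics
{'time_s': 0.0, 'joints': array([-5.60277813e+01,  2.05916968e+01,  6.34592672e-01, -2.00374612e-02,
       -7.01377737e+01, -1.65093636e+01]), 'qd': array([-0.15247566,  0.08228884,  0.04704686, -0.0166233 , -0.05414713,
        0.02900024]), 'joint_torque': array([ 4.92872332e-04, -5.82720244e+01,  2.93052399e+01,  6.99735001e+00,
        6.73428556e-03, -2.09383011e-04]), 'tcp_pos': array([ 0.20241562, -0.64343087,  0.23362622]), 'eef_rot': array([ 1.79903680e+02, -8.90423145e-03, -1.62543961e+02]), 'contact_force': array([ 0.16087077, -0.05441461, -0.14437299]), 'moment': array([ 0.01307467, -0.02930748,  0.00492941]), 'gripper_force': 0.0, 'gripper_width': 0.08757679321889972}
scene {'K': array([[476.37479948,   0.        , 281.43911995],
       [  0.        , 476.37479948, 210.18585025],
       [  0.        ,   0.        ,   1.        ]]), 'distortion': array([-0.16369815,  0.        ,  0.        ,  0.        ,  0.        ]), 'eye': array([ 1.06302968, -0.74074633,  0.88749922]), 'attitude': array([-129.8411718 ,   -0.19935734,   29.49760905])}
top {'K': array([[468.69658427,   0.        , 280.06447263],
       [  0.        , 468.69658427, 204.88361181],
       [  0.        ,   0.        ,   1.        ]]), 'distortion': array([0.01668882, 0.        , 0.        , 0.        , 0.        ]), 'eye': array([0.49835308, 0.03900695, 1.28893226]), 'attitude': array([-172.99613199,   -0.73749309,  -89.15087127])}
```

View pics/scene0.png

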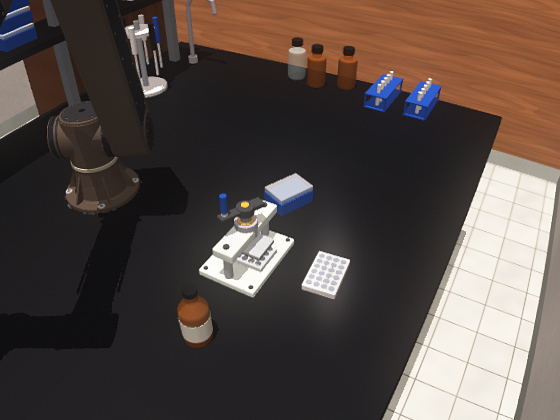

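View pics/top0.png

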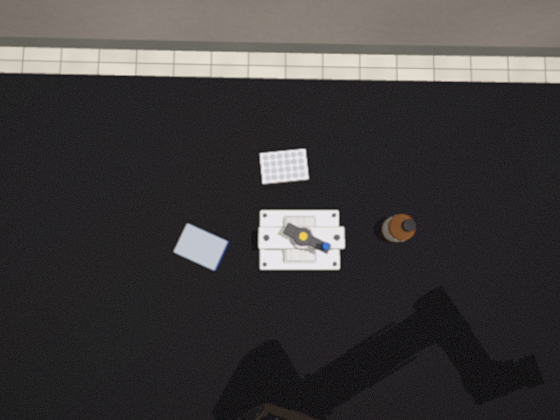

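The scene view shows the crank hub near (245,206) and the grip at (223,204). The top view shows the hub at (303,236) and the grip at (326,247). I'll enlarge both.

```bash
python3 - <<'E'
import cv2,numpy as np
s=cv2.imread("pics/scene0.png")[185:285,195:300];t=cv2.imread("pics/top0.png")[200:280,250:350]
f=lambda a,k:cv2.resize(a,None,fx=k,fy=k,interpolation=cv2.INTER_CUBIC)
a=f(s,4);b=f(t,3.8);h=max(a.shape[0],b.shape[0])
p=lambda x:cv2.copyMakeBorder(x,0,h-x.shape[0],0,0,0)
o=np.hstack([p(a),p(b)]);print(a.shape,b.shape);cv2.imwrite("pics/crop0.png",o)
E
```

```text
(400, 420, 3) (304, 380, 3)
```

View pics/crop0.png

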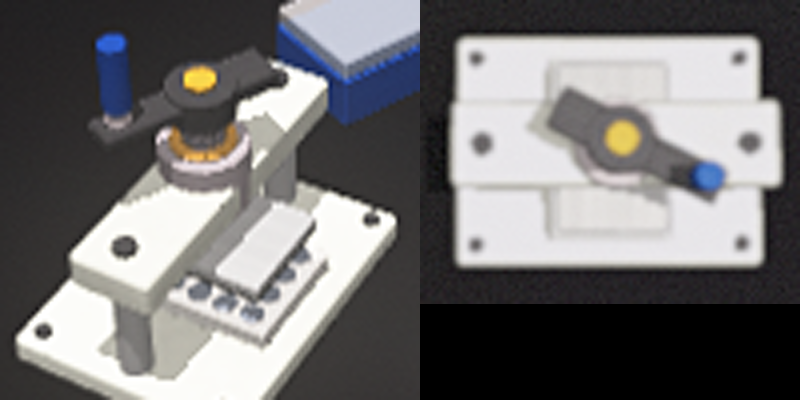

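```bash
cat >h.py <<'E'
import cv2,numpy as np
from scipy.spatial.transform import Rotation as R
from scipy.optimize import least_squares
def proj(P,c):
    M=R.from_euler('xyz',c["attitude"],degrees=True).as_matrix()
    rv=cv2.Rodrigues(M.T)[0]; t=-M.T@c["eye"]
    return cv2.projectPoints(np.atleast_2d(P).astype(float),rv,t,c["K"],c["distortion"])[0][:,0]
E
python3 - <<'E'
from h import *
from plant import r
S,T=r.camera_info("scene"),r.camera_info("top")
def pts(v):
    c=v[:3];d=.055*np.array([np.cos(v[3]),np.sin(v[3]),0]);g=c+d+[0,0,.028]
    return c,g
def res(v):
    c,g=pts(v);z=np.array([0,0,.024])
    return np.r_[(proj([c,g+z,g-z],S)-[[244.8,204.1],[222.4,194.9],[223.9,213.9]]).ravel(),(proj([c,g+z],T)-[[302.7,235.9],[325.6,245.6]]).ravel()]
o=min((least_squares(res,[.45,0,.183,a]) for a in(0,2,4)),key=lambda o:o.cost)
print(o.x,np.degrees(o.x[3]),o.fun.round(2),pts(o.x)[1])
M=R.from_euler('xyz',T["attitude"],degrees=True).as_matrix()
for u,v in [(457,38),(760,38),(763,266),(457,266)]:
    p=np.array([[[250+(u-420)/3.8-.4,200+v/3.8-.4]]]);n=cv2.undistortPoints(p,T["K"],T["distortion"])[0,0]
    d=M@[n[0],n[1],1];print(T["eye"]+d*(.02-T["eye"][2])/d[2])
E
```

```text
[ 0.56179993 -0.02711496  0.17935435 -2.00781053] -115.03906959170902 [-0.47  0.75  0.01  0.9   0.08 -1.67 -0.35 -0.01  0.16 -0.32] [ 0.53852194 -0.07694603  0.20735435]
[0.64061997 0.08123014 0.02      ]
[ 0.64416078 -0.13619388  0.02      ]
[ 0.48204964 -0.13817634  0.02      ]
[0.47884696 0.07794274 0.02      ]
```

The press axis is near (0.562, -0.028) and the grip near (0.539, -0.077, 0.207). First I'll lift, square the tool yaw to 180°, and then traverse.

Request:
carry_out(
  targets=[
    [0,0,-0.12,0,0,0.145],
    [0,0,0,0,0,0.145],
    [-0.056,0.094,0,0,0,0],
    [-0.056,0.094,0,0,0,0],
    [-0.056,0.094,0,0,0,0],
  ],
  hand=1,
  squeeze=30,
)

```text
time_s: 0.72
tcp_pos: [0.2868, -0.5013, 0.294]
eef_rot: [180.0, -0.0, -180.0]
contact_force: [1.1, -0.3, 0.6]
gripper_width: 0.0877
gripper_force: 0.0
```

Request:
carry_out(
  targets=[
    [-0.056,0.094,0,0,0,0],
    [-0.056,0.094,0,0,0,0],
    [-0.056,0.094,0,0,0,0],
    [-0.056,0.094,0,0,0,0],
    [-0.056,0.094,0,0,0,0],
  ],
)

```text
time_s: 1.35
tcp_pos: [0.4266, -0.2659, 0.2945]
eef_rot: [180.0, -0.0, -179.9]
contact_force: [0.6, -0.9, 0.5]
gripper_width: 0.0878
gripper_force: 0.0
```

Request:
carry_out(
  targets=[
    [-0.056,0.094,0,0,0,0],
    [-0.056,0.094,0,0,0,0],
    [-0.056,0.094,0,0,0,0],
    [0,0,0,0,0,0],
    [0,0,0,0,0,0],
  ],
)

```text
time_s: 1.98
tcp_pos: [0.5097, -0.1263, 0.2942]
eef_rot: [-180.0, -0.1, -179.9]
contact_force: [-0.7, -0.5, -0.4]
gripper_width: 0.0879
gripper_force: 0.0
```

```bash
python3 - <<'E'
from h import *
from plant import r
s=r.get_state();c=r.camera_info("wrist");i=r.capture("wrist");cv2.imwrite("pics/w1.png",i[:,:,::-1])
import pickle;pickle.dump(c,open("w1.pkl","wb"))
print({k:np.round(s[k],4) for k in("time_s","tcp_pos","eef_rot","contact_force")},c)
print(proj([[.562,-.028,.180],[.5385,-.077,.231],[.5385,-.077,.183]],c))
E
```

```text
{'time_s': np.float64(1.975), 'tcp_pos': array([ 0.5097, -0.1263,  0.2942]), 'eef_rot': array([-1.799964e+02, -5.650000e-02, -1.798842e+02]), 'contact_force': array([-0.7304, -0.5394, -0.361 ])} {'K': array([[298.46750442,   0.        , 275.07685213],
       [  0.        , 298.46750442, 208.89954431],
       [  0.        ,   0.        ,   1.        ]]), 'distortion': array([-0.0547138,  0.       ,  0.       ,  0.       ,  0.       ]), 'eye': array([ 0.43365192, -0.1272803 ,  0.44358924]), 'attitude': array([ 1.63768434e+02, -8.02254398e-03,  9.02198801e+01])}
[[376.21719399 260.02236633]
 [338.52994065 261.63529521]
 [328.16523614 238.73603346]]
```

View pics/w1.png

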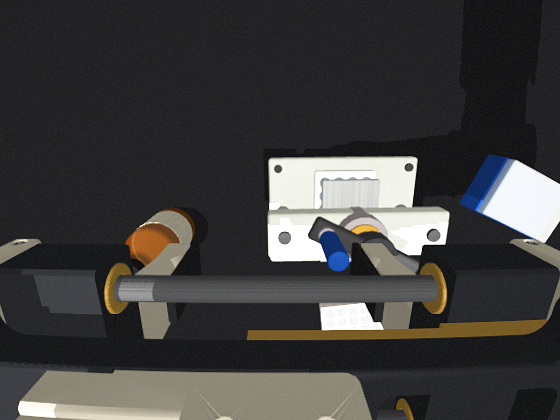

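The wrist view shows the grip top at about (339,262) and its foot at about (327,238), which matches the prediction. Next I'll move over the grip, descend and close.

Request:
carry_out(
  targets=[
    [-0.058,0.098,0,0,0,0],
    [0,0,0,0,0,0],
    [0,0,0.06,0,0,0],
    [0,0,0.06,0,0,0],
    [0,0,0.06,0,0,0],
  ],
)

```text
time_s: 2.65
tcp_pos: [0.5382, -0.079, 0.2039]
eef_rot: [180.0, 0.0, 180.0]
contact_force: [-0.2, 0.2, 0.1]
gripper_width: 0.0876
gripper_force: 0.0
```

Request:
carry_out(
  targets=[
    [0,0,0.008,0,0,0],
    [0,0,0,0,0,0],
    [0,0,0,0,0,0],
  ],
)

```text
time_s: 3.02
tcp_pos: [0.5396, -0.0778, 0.202]
eef_rot: [180.0, 0.1, -180.0]
contact_force: [0.1, 0.3, 0.3]
gripper_width: 0.0875
gripper_force: 0.0
```

Request:
carry_out(
  targets=[
    [0,0,0,0,0,0],
    [0,0,0,0,0,0],
    [0,0,0,0,0,0],
    [0,0,0,0,0,0],
    [0,0,0,0,0,0],
  ],
  hand=0,
  squeeze=30,
)

```text
time_s: 3.65
tcp_pos: [0.5389, -0.0775, 0.2005]
eef_rot: [-180.0, -0.0, -179.9]
contact_force: [0.0, 0.5, -0.4]
gripper_width: 0.0432
gripper_force: 0.0
```

Request:
carry_out(
  targets=[
    [0,0,0,0,0,0],
    [0,0,0,0,0,0],
    [0,0,0,0,0,0],
  ],
)

```text
time_s: 4.03
tcp_pos: [0.5389, -0.0774, 0.2005]
eef_rot: [180.0, -0.0, -179.9]
contact_force: [0.1, -0.2, -0.8]
gripper_width: 0.0172
gripper_force: 30.0
```

```bash
python3 - <<'E'
from h import *
from plant import r
s=r.get_state();print({k:np.round(s[k],4) for k in("time_s","tcp_pos","contact_force","moment","gripper_width","gripper_force")})
p=s["tcp_pos"][:2]-[.562,-.028];print(np.hypot(*p),np.degrees(np.arctan2(p[1],p[0])))
for n in("scene",):
    i=r.capture(n)[:,:,::-1][170:290,170:310];cv2.imwrite("pics/s2.png",cv2.resize(i,None,fx=4,fy=4,interpolation=2))
E
```

```text
{'time_s': np.float64(4.025), 'tcp_pos': array([ 0.5389, -0.0774,  0.2005]), 'contact_force': array([ 0.1071, -0.2216, -0.8202]), 'moment': array([ 0.0854, -0.0023,  0.0208]), 'gripper_width': np.float64(0.0172), 'gripper_force': np.float64(30.0002)}
0.054579452057031554 -115.060953943534
```

View pics/s2.png

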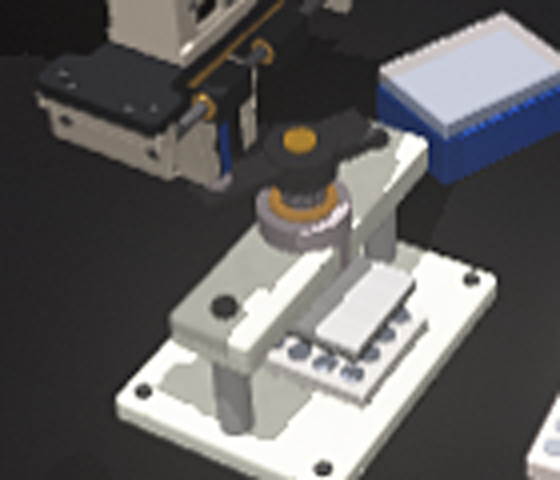

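The scene crop shows the fingers closed on the blue grip near (228,150), with the width at 17 mm and 30 N of grip. Next I'll work out the circle increments.

```bash
python3 - <<'E'
import numpy as np
a=np.radians(-115+10*np.arange(37));p=.055*np.c_[-np.cos(a),np.sin(a)]/.5
q=p.round(3);d=np.diff(q,axis=0).round(3)
for k in range(0,36,5): print(-115+10*k,d[k:k+5].tolist())
E
```

```text
-115 [[-0.018, -0.006], [-0.018, -0.004], [-0.02, 0.0], [-0.018, 0.004], [-0.018, 0.006]]
-65 [[-0.017, 0.01], [-0.015, 0.012], [-0.012, 0.015], [-0.01, 0.017], [-0.006, 0.018]]
-15 [[-0.004, 0.018], [0.0, 0.02], [0.004, 0.018], [0.006, 0.018], [0.01, 0.017]]
35 [[0.012, 0.015], [0.015, 0.012], [0.017, 0.01], [0.018, 0.006], [0.018, 0.004]]
85 [[0.02, 0.0], [0.018, -0.004], [0.018, -0.006], [0.017, -0.01], [0.015, -0.012]]
135 [[0.012, -0.015], [0.01, -0.017], [0.006, -0.018], [0.004, -0.018], [0.0, -0.02]]
185 [[-0.004, -0.018], [-0.006, -0.018], [-0.01, -0.017], [-0.012, -0.015], [-0.015, -0.012]]
235 [[-0.017, -0.01]]
```

Request:
carry_out(
  targets=[
    [-0.018,-0.006,0,0,0,0],
    [-0.018,-0.004,0,0,0,0],
    [-0.02,0,0,0,0,0],
    [-0.018,0.004,0,0,0,0],
    [-0.018,0.006,0,0,0,0],
  ],
)

```text
time_s: 4.7
tcp_pos: [0.5854, -0.0776, 0.2004]
eef_rot: [-180.0, -0.0, -179.9]
contact_force: [-3.9, -3.1, 0.6]
gripper_width: 0.0175
gripper_force: 30.0
```

Request:
carry_out(
  targets=[
    [-0.017,0.01,0,0,0,0],
    [-0.015,0.012,0,0,0,0],
    [-0.012,0.015,0,0,0,0],
  ],
)

```text
time_s: 5.08
tcp_pos: [0.6077, -0.0585, 0.2007]
eef_rot: [-180.0, 0.0, -179.9]
contact_force: [-1.2, -1.5, 0.0]
gripper_width: 0.0176
gripper_force: 30.0
```

Request:
carry_out(
  targets=[
    [-0.01,0.017,0,0,0,0],
    [-0.006,0.018,0,0,0,0],
    [-0.004,0.018,0,0,0,0],
  ],
)

```text
time_s: 5.45
tcp_pos: [0.6172, -0.032, 0.2008]
eef_rot: [-180.0, 0.0, -179.9]
contact_force: [-0.2, -7.8, -0.0]
gripper_width: 0.017
gripper_force: 30.0
```

Request:
carry_out(
  targets=[
    [0,0,0,0,0,0],
  ],
)

```text
time_s: 5.58
tcp_pos: [0.6174, -0.0311, 0.2007]
eef_rot: [179.9, 0.1, -179.9]
contact_force: [-0.1, 0.7, 1.1]
gripper_width: 0.0174
gripper_force: 30.0
```

```bash
python3 - <<'E'
from plant import r
s=r.get_state();print(s["contact_force"],s["moment"],s["tcp_pos"],s["eef_rot"])
E
```

```text
[-0.12472986  0.70850791  1.10331914] [ 0.32710687 -0.15081491 -0.00228924] [ 0.61740332 -0.03111826  0.20072383] [ 1.79945630e+02  6.94154828e-02 -1.79885509e+02]
```

Request:
carry_out(
  targets=[
    [0,0.02,0,0,0,0],
    [0.004,0.018,0,0,0,0],
    [0.006,0.018,0,0,0,0],
    [0,0,0,0,0,0],
  ],
)

```text
time_s: 6.08
tcp_pos: [0.6115, -0.0031, 0.2006]
eef_rot: [179.9, 0.0, -179.9]
contact_force: [-0.5, 1.2, 0.8]
gripper_width: 0.0175
gripper_force: 30.0
```

Request:
carry_out(
  targets=[
    [0.01,0.017,0,0,0,0],
    [0.012,0.015,0,0,0,0],
    [0.015,0.012,0,0,0,0],
    [0,0,0,0,0,0],
  ],
)

```text
time_s: 6.58
tcp_pos: [0.5919, 0.0183, 0.2001]
eef_rot: [180.0, -0.1, -179.9]
contact_force: [-1.4, 2.1, -2.2]
gripper_width: 0.0178
gripper_force: 30.0
```

Request:
carry_out(
  targets=[
    [0,0,0,0,0,0],
    [0,0,0,0,0,0],
  ],
)

```text
time_s: 6.82
tcp_pos: [0.593, 0.0176, 0.2002]
eef_rot: [180.0, -0.0, -179.9]
contact_force: [-1.0, 2.0, -1.5]
gripper_width: 0.0172
gripper_force: 30.0
```

```bash
python3 - <<'E'
from plant import r
import cv2,numpy as np
f=[]
for k in range(3):
    i=r.capture("scene");s=r.get_state();f.append(s["contact_force"])
print(np.mean(f,0),s["tcp_pos"])
a=cv2.imread("pics/scene0.png")[185:245,210:290];b=i[:,:,::-1][185:245,210:290]
cv2.imwrite("pics/s3.png",cv2.resize(np.hstack([a,b]),None,fx=5,fy=5,interpolation=2))
E
```

```text
[-0.91608944  1.34705727 -1.4696284 ] [0.59324073 0.01740968 0.200313  ]
```

View pics/s3.png

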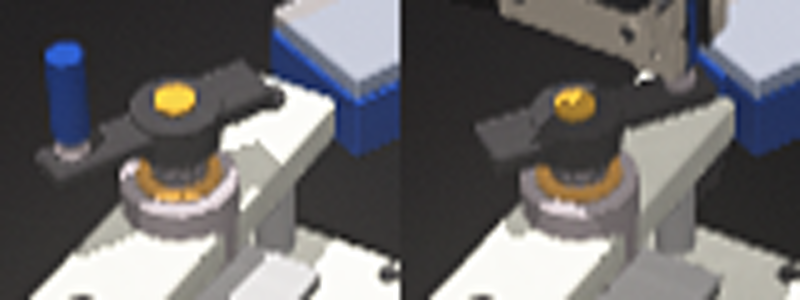

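The cap has moved from row 99 to row 103 (5x), so it sits about 2.5 mm lower, and Fz fell by about 2.5 to 3 N. The screw dropped somewhere between azimuth 25° and 55°. Next I'll turn forward, following the screw down about 0.5 mm per 30°.

Request:
carry_out(
  targets=[
    [-0.015,-0.012,0.001,0,0,0],
    [-0.012,-0.015,0.001,0,0,0],
    [-0.01,-0.017,0,0,0,0],
    [-0.006,-0.018,0.001,0,0,0],
    [-0.004,-0.018,0,0,0,0],
  ],
)

```text
time_s: 7.6
tcp_pos: [0.6172, -0.0231, 0.199]
eef_rot: [180.0, 0.0, -180.0]
contact_force: [0.3, 2.7, -0.9]
gripper_width: 0.0174
gripper_force: 30.0
```

Request:
carry_out(
  targets=[
    [0,-0.02,0,0,0,0],
    [0.004,-0.018,0.001,0,0,0],
    [0.006,-0.018,0,0,0,0],
    [0.01,-0.017,0,0,0,0],
    [0,0,0,0,0,0],
  ],
)

```text
time_s: 8.22
tcp_pos: [0.606, -0.06, 0.1987]
eef_rot: [-180.0, -0.1, -180.0]
contact_force: [-0.7, -1.5, -0.5]
gripper_width: 0.0177
gripper_force: 30.0
```

Request:
carry_out(
  targets=[
    [0.012,-0.015,0.001,0,0,0],
    [0.015,-0.012,0,0,0,0],
    [0.017,-0.01,0,0,0,0],
    [0.018,-0.006,0.001,0,0,0],
    [0,0,0,0,0,0],
  ],
)

```text
time_s: 8.85
tcp_pos: [0.5744, -0.0809, 0.1976]
eef_rot: [-180.0, -0.1, -180.0]
contact_force: [-1.6, -0.2, -1.2]
gripper_width: 0.0174
gripper_force: 30.0
```

Request:
carry_out(
  targets=[
    [0.018,-0.004,0,0,0,0],
    [0.02,0,0.001,0,0,0],
    [0.018,0.004,0,0,0,0],
    [0.018,0.006,0.001,0,0,0],
    [0,0,0,0,0,0],
  ],
)

```text
time_s: 9.48
tcp_pos: [0.5376, -0.0771, 0.1965]
eef_rot: [180.0, -0.1, -179.9]
contact_force: [-0.7, 1.1, -0.9]
gripper_width: 0.0174
gripper_force: 30.0
```

Request:
carry_out(
  targets=[
    [0.017,0.01,0,0,0,0],
    [0.015,0.012,0,0,0,0],
    [0.012,0.015,0.001,0,0,0],
    [0.01,0.017,0,0,0,0],
    [0,0,0,0,0,0],
  ],
)

```text
time_s: 10.1
tcp_pos: [0.5113, -0.0496, 0.196]
eef_rot: [180.0, -0.0, -179.9]
contact_force: [0.7, 1.1, -0.1]
gripper_width: 0.0174
gripper_force: 30.0
```

Request:
carry_out(
  targets=[
    [0.006,0.018,0,0,0,0],
    [0.004,0.018,0.001,0,0,0],
    [0,0.02,0,0,0,0],
    [-0.004,0.018,0,0,0,0],
    [0,0,0,0,0,0],
  ],
)

```text
time_s: 10.72
tcp_pos: [0.5092, -0.0124, 0.1955]
eef_rot: [180.0, 0.0, -179.9]
contact_force: [1.2, 1.3, -0.9]
gripper_width: 0.0177
gripper_force: 30.0
```

Request:
carry_out(
  targets=[
    [-0.006,0.018,0.001,0,0,0],
    [-0.01,0.017,0,0,0,0],
    [-0.012,0.015,0,0,0,0],
    [-0.015,0.012,0.001,0,0,0],
    [0,0,0,0,0,0],
  ],
)

```text
time_s: 11.35
tcp_pos: [0.5315, 0.0183, 0.1945]
eef_rot: [180.0, 0.1, -179.9]
contact_force: [1.3, 1.3, -1.1]
gripper_width: 0.0178
gripper_force: 30.0
```

Request:
carry_out(
  targets=[
    [-0.017,0.01,0,0,0,0],
    [-0.018,0.006,0.001,0,0,0],
    [-0.018,0.004,0,0,0,0],
    [-0.02,0,0,0,0,0],
    [0,0,0,0,0,0],
  ],
)

```text
time_s: 11.98
tcp_pos: [0.5683, 0.0277, 0.1941]
eef_rot: [180.0, 0.1, -179.9]
contact_force: [1.6, -1.3, -1.6]
gripper_width: 0.0176
gripper_force: 30.0
```

Request:
carry_out(
  targets=[
    [-0.018,-0.004,0.001,0,0,0],
    [-0.018,-0.006,0,0,0,0],
    [-0.017,-0.01,0,0,0,0],
    [-0.015,-0.012,0,0,0,0],
    [-0.006,-0.0075,0,0,0,0],
  ],
)

```text
time_s: 12.6
tcp_pos: [0.6046, 0.0073, 0.1935]
eef_rot: [180.0, 0.0, -180.0]
contact_force: [-1.3, 2.0, -1.9]
gripper_width: 0.0176
gripper_force: 30.0
```

Request:
carry_out(
  targets=[
    [0,0,0,0,0,0],
    [0,0,0,0,0,0],
    [0,0,0,0,0,0],
  ],
)

```text
time_s: 12.98
tcp_pos: [0.6039, 0.0078, 0.1938]
eef_rot: [-180.0, 0.0, -179.9]
contact_force: [1.0, -1.2, -2.2]
gripper_width: 0.0175
gripper_force: 30.0
```

```bash
python3 - <<'E'
from plant import r
import cv2,numpy as np
i=r.capture("scene");s=r.get_state();print(s["time_s"],s["contact_force"],s["tcp_pos"])
p=s["tcp_pos"][:2]-[.562,-.028];print(np.hypot(*p),np.degrees(np.arctan2(p[1],p[0])))
a=cv2.imread("pics/scene0.png")[185:245,210:290];b=i[:,:,::-1][185:245,210:290]
cv2.imwrite("pics/s4.png",cv2.resize(np.hstack([a,b]),None,fx=5,fy=5,interpolation=2))
E
```

```text
13.025 [ 1.76371205 -0.88810573 -1.29029495] [0.60390819 0.00784187 0.19382115]
0.055144681371881464 40.53862838748404
```

View pics/s4.png

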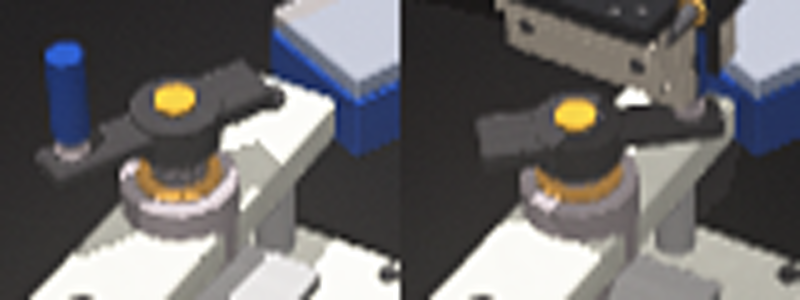

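The cap is now at row 114, down from 103 after the drop. That is about 6 mm, or one pitch, so the thread is engaged, and the grip is still held at azimuth 40°.

```bash
python3 -c "
from plant import r
print(r.close_job())"
```

```text
the job is handed in; nothing more can be done
None
```

The job is handed in at about 13 s: I turned the screw back about 170° until it dropped (felt as a 2.5 to 3 N change), then forward about 375° (one turn plus about 15° for overshoot), which lowered the cap about 6 mm, and the gripper still holds the grip; the bottle, tip box and loose plate were left alone.

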